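Re-index a clamping lever and nip the strap clamp tight

TASK

The adjustable lever of the strap clamp has come round nearly to its left-hand stop pin before the clamp is tight. Lift the lever off its serrations, swing it back while lifted until it is close to the right-hand stop pin, let it down into the serrations again, and turn it clockwise as far as the left-hand pin so that the screw is driven on; leave the lever seated there and let go. Leave the other clamp, with the star knob, alone.

Things in the scene. Friction and masses are not known exactly. Their poses are not given: they have to be found in the camera images.
- lever_clamp: Fixed strap clamp with a long bare-metal lever. Origin on the mat below the screw's vertical axis; x along the strap to the wood offcut, y left, z up. Two steel stop pins (45 mm from the axis, tops at 80 mm) let the lever swing, lifted or not, from 45 deg left of -x to 45 deg right of it. Strap top 41 mm; lever head 60 mm across, top 75 mm.
- lever_grip (a point): Handle centre, 100 mm from the axis, 68 mm up when seated. Bar along the line from the axis (point axes do not follow it), 18 wide, 20 high, 66 long. Lifts up to 16 mm against 4 N, falls back by itself; 6 mm up it swings free of the screw. Couples in 20 deg steps; set down between steps, it or the screw slips up to 10 deg. Starts seated, 31 to 43 deg left of -x.
- clamp_screw (a joint): Turn of the lever clamp's screw, rad, positive clockwise from above (tightening); -0.2 to 0 at the start. Stiff (0.12 N m, about 1.2 N at the handle), stays where it is left. It turns only with the lever seated.
- star_knob (a joint): Turn of the black five-lobed star knob (52 mm across, top 72 mm above the mat) on the other, otherwise similar strap clamp, rad; 0 at the start.

How it is judged (in metres and radians):
On the way:
1. the lever is lifted off its serrations and swung back to the right, at least 17 degrees past the clamp's -x, without the screw (z of lever_grip in the frame of lever_clamp above 0.073 m and y of lever_grip in the frame of lever_clamp below -0.03 m and value of joint clamp_screw between -0.4 and 0.25 rad), for 0.1 s.
At the end, for the whole second after the job is handed in: The screw has been driven on to more than 0.75 rad, the lever stands within about 16 degrees of the left-hand stop (grip point more than 45 mm to the left of the clamp's x axis), seated in its serrations (grip point less than 71 mm above the mat), and at rest (value of joint clamp_screw above 0.75 rad and y of lever_grip in the frame of lever_clamp above 0.045 m and z of lever_grip in the frame of lever_clamp below 0.071 m and velocity of joint clamp_screw between -0.1 and 0.1 rad/s); the robot touches nothing.
It fails at once if the clamp screw is turned back by more than about 0.3 rad (value of joint clamp_screw below -0.5 rad).
It fails at once if the star knob is turned by more than 0.2 rad (value of joint star_knob above 0.2 rad or value of joint star_knob below -0.2 rad).
It also fails if it takes over 38 s, if anything falls off the work surface, if the arm or the gripper's body presses on something with over 40 N, if the wrist force passes 120 N, or if a joint passes its speed limit or range.

ROBOT

A 6-joint arm with a two-finger parallel gripper is mounted at the origin on a cart in front of the work surface, level with it; the furniture and walls round the work are solid. World frame = base frame: x ahead of the robot, y to its left, z up, the work surface at z = 0. Lengths are in m, angles in degrees, forces in N, time in s.
With the tool pointing down it reaches from about 0.4 to 0.825 m from the base axis. Payload 7 kg.
Tool frame: the origin (TCP) lies midway between the tips of the shut fingers; the grasp point (between the pads) lies r.hold_point_z behind it (r.hold_point_z is the distance from the TCP to the grasp point, in m); z points along the fingers, x is the direction in which the jaws open and shut, and the axes are right-handed (so a half turn about z gives the same grasp; the last joint's range is limited). The gripper opens to 88 mm and grips with 3 to 60 N. Pads are 19 mm wide; open, the fingers measure 130 mm over their backs; the gripper's body (78 mm by 193 mm) begins 47 mm behind the grasp point.
Start: joints at [-50.586, 20.546, 0.682, 0, -70.136, -16.507], TCP at [0.263, -0.622, 0.227] pointing down, gripper open.
Joint ranges: [-176.03, 176.03], [-82.01, 121.73], [-58.28, 71.71], [-173.87, 95.51], [-174.79, -0.11], [-173.66, 173.66]. Speed limits (degrees/s): [136.94, 136.94, 172.46, 180, 180, 180].

INTERFACE

Orientations are given as [roll, pitch, yaw] about the fixed x, y, z axes, in that order (R = Rz(yaw) Ry(pitch) Rx(roll)).
In Python, from plant import get_state, viewer, close_job, r gives the robot as it stands.
- The arm moves only by the tool apply_moves, never from a script. Its argument "plan" is a list of rows, each a list of 3 entries, a list of its own where there are three numbers: the closure in counts, from 0 (fully open) to 255 (shut), then the shift along the tool's x, y, z in units of 50 mm (1.0 is 50 mm), then the turn about the tool's z in units of 6 degrees (1.0 is 6 degrees). A call has 1 to 12 rows; each row shifts and turns the commanded pose from where the row before left it, along the tool's axes as they then stand; what a row does not reach is not made up. A row lasts 1/8 s, in which the tool goes at most 62.5 mm and 10.7 degrees, less where a joint would pass 70% of its speed; a pose out of reach is approached as far as the arm can. A call is refused whole if a number of a shift passes 1 or a number of a turn 1, either way. A call with a gripper value outside its range is refused whole. The fingers move at their own pace and stop on an object; "squeeze" is the grip in N (left out, the last holds). Time passes only in rows, so rows that do not move let the fingers close. It gives the time, the measured TCP pose, the force and the opening at its end, in the units of the state.
- get_state(): the state, without advancing time (a new reading comes with each control period).
- viewer.capture(name): name is "scene" or "top" or "wrist"; returns a dict with "frame" (420x560x3 uint8, blue, green, red), "K" (3x3 intrinsics, pixels), "R" (3x3) and "t" (3): a world point X has camera coordinates R X + t; the wrist camera has in their place "mount" (4x4, takes a point from camera to tool coordinates, whose origin is the TCP and whose axes are the tool frame's). Camera axes: x right, y down, z forward; pixel columns grow to the right and rows downward; lengths in m; the calibration is good to about 2 mm. A picture is of the moment at which its call begins: read the wrist's pose just before it. There is no depth.
- close_job(): hands the job in, once; it reports no verdict.
The state is a dict: "time_s": time; "joints": joint angles; "qd": joint speeds; "joint_torque": joint torques, N m; "tcp_pos": TCP position; "eef_rot": TCP orientation; "contact_force": force on the tool from outside, world axes, zero at the start; "moment": the same for the moment, N m; "gripper_width": finger opening in m.
Only numpy, scipy, OpenCV 4.12 (cv2) and the standard library are available. Lean on these libraries where they do the work, as an engineer would, in place of code of your own. Each camera call takes 0.05 s, during which the arm holds its last target.

## Working session

There is one attempt and no reset: what is moved stays moved. The work goes in short steps, Python scripts to look and compute and a tool call to move; the robot and the scene stay as the last step left them, time stands still between calls to the robot, and variables do not carry over. Pictures are saved under pics/ and viewed, and the job is handed in when it is done.

Besides the shell and the picture viewer there is one more tool, called after "Request:" as name(argument=value, ...) on one line, values as JSON. apply_moves: Moves the arm, as the interface text tells. Its arguments: {"type":"object","properties":{"plan":{"type":"array","items":{"type":"array"}},"squeeze":{"type":"number"}},"required":["plan"]}

```bash
mkdir -p pics; ls; python3 - <<'E'
from plant import get_state, viewer, r
import cv2
s=get_state()
for k in ["time_s","joints","tcp_pos","eef_rot","contact_force","gripper_width"]: print(k,s[k])
print(r.hold_point_z)
import pickle
for n in ["scene","top","wrist"]:
    c=viewer.capture(n); cv2.imwrite(f"pics/{n}0.png",c["frame"]); pickle.dump(c,open(f"{n}0.pkl","wb"))
    print(n,{k:(v.tolist() if hasattr(v,'tolist') else v) for k,v in c.items() if k!='frame'})
E
```

```text
pics
time_s 0.0
joints [-5.05865078e+01  2.05913694e+01  6.34975408e-01 -1.85359529e-02
 -7.01354037e+01 -1.65081077e+01]
tcp_pos [ 0.26251675 -0.62134744  0.22563753]
eef_rot [-1.79990620e+02 -9.29654016e-02  1.12899064e+02]
contact_force [-0.74221087  0.10421588  0.09057398]
gripper_width 0.08747089494261137
0.0188
scene {'K': [[491.2977041651493, 0.0, 271.8914902882331], [0.0, 491.2977041651493, 211.55093763815302], [0.0, 0.0, 1.0]], 'R': [[-0.8420644105500082, -0.5392604983371435, -0.011209077492936604], [-0.3443422103466849, 0.5534594981642399, -0.7583607492910922], [0.41515776598616877, -0.634728838816201, -0.6517386980350409]], 't': [0.4499849273072804, 0.2502205666277196, 0.6603238357825666]}
top {'K': [[483.7664064204942, 0.0, 277.3736844856639], [0.0, 483.7664064204942, 212.9700456210219], [0.0, 0.0, 1.0]], 'R': [[0.02617838715496797, -0.9990374061911005, 0.03519876527553654], [-0.997401352041724, -0.028467311937396763, -0.06618274016992634], [0.06712104730489267, -0.03337473868087443, -0.997186487988419]], 't': [-0.05467881305302293, 0.5401735095386435, 0.8845134627823149]}
wrist {'K': [[361.7954396839383, 0.0, 282.0836565531746], [0.0, 361.7954396839383, 215.74507786925415], [0.0, 0.0, 1.0]], 'mount': [[0.9999981797248036, 0.0019030241886143502, 0.0001380073127113661, -0.00037078029643400345], [-0.0018631021540697116, 0.9582958256916801, 0.28577200582328804, -0.07820892024825914], [0.0004115792078243469, -0.2857717427613155, 0.9582976268580223, -0.1587476570132482], [0.0, 0.0, 0.0, 1.0]]}
```

View pics/top0.png

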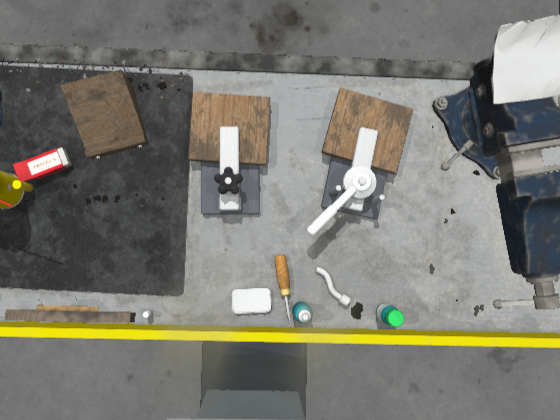

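View pics/scene0.png

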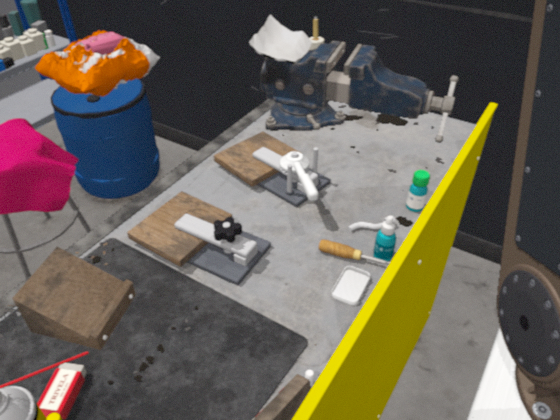

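View pics/wrist0.png

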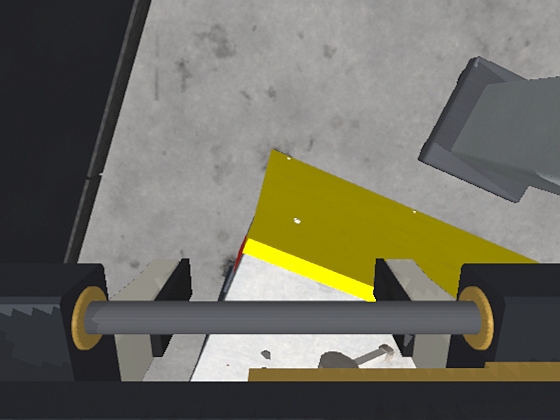

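The top view shows the lever clamp head at about (361,182), with the handle running to (313,231). The pins are at about (339,188) and (382,197), the star-knob clamp is at (229,181), and a yellow barrier stands between the cart and the work.

```bash
cat > h.py <<'E'
import numpy as np, cv2, pickle
def ray(c,u,v):
    d=c["R"].T@np.linalg.solve(c["K"],[u,v,1.]); o=-c["R"].T@c["t"]; return o,d
def onz(c,u,v,z):
    o,d=ray(c,u,v); return o+d*(z-o[2])/d[2]
def pl(c,p,q):
    o,a=ray(c,*p);_,b=ray(c,*q); n=np.cross(a,b); n/=np.linalg.norm(n); return n,n@o
def proj(c,X):
    p=c["K"]@(c["R"]@np.asarray(X)+c["t"]); return p[:2]/p[2]
E
python3 - <<'E'
from h import *
t=pickle.load(open("top0.pkl","rb"));s=pickle.load(open("scene0.pkl","rb"))
for n,c in(("top",t),("scene",s)):
    hsv=cv2.cvtColor(c["frame"],cv2.COLOR_BGR2HSV); m=cv2.inRange(hsv,(22,150,100),(34,255,255))
    if n=="top":
        for u in(40,200,400,540):
            r_=np.where(m[290:,u])[0]+290; print(n,u,r_.min(),r_.max())
    else:
        for v in(120,200,300,400):
            r_=np.where(m[v])[0]; print(n,v,r_.min(),r_.max())
for nm,p,z in(("head",(361,182),.075),("tip",(313,231),.068),("pinL",(339,188),.08),("pinR",(382,197),.08),("strapend",(369,130),.041),("vise",(437,100),.03),("vise2",(500,215),.15),("knob",(229,181),.072),("green",(391,317),.08)):
    print(nm,onz(t,*p,z).round(4))
x,y,w,h=270,100,160,160
cv2.imwrite("pics/topcrop.png",cv2.resize(t["frame"][110:250,290:410],None,fx=4.2,fy=4.2,interpolation=cv2.INTER_CUBIC))
cv2.imwrite("pics/scenecrop.png",cv2.resize(s["frame"][130:230,210:350],None,fx=5,fy=5,interpolation=cv2.INTER_CUBIC))
E
```

```text
top 40 323 336
top 200 331 339
top 400 330 344
top 540 333 346
scene 120 478 490
scene 200 429 465
scene 300 367 433
scene 400 303 387
head [ 0.5968 -0.1846  0.075 ]
tip [ 0.5081 -0.102   0.068 ]
pinL [ 0.5843 -0.1448  0.08  ]
pinR [ 0.5707 -0.2211  0.08  ]
strapend [ 0.699  -0.2051  0.041 ]
vise [ 0.7639 -0.3366  0.03  ]
vise2 [ 0.5396 -0.3966  0.15  ]
knob [0.5918 0.0485 0.072 ]
green [ 0.3626 -0.2392  0.08  ]
```

View pics/topcrop.png

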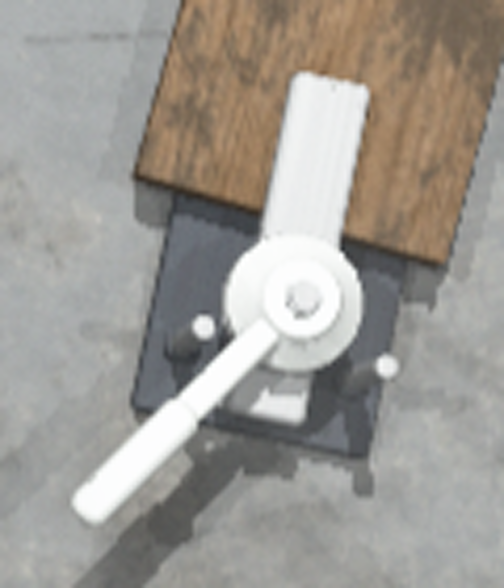

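View pics/scenecrop.png

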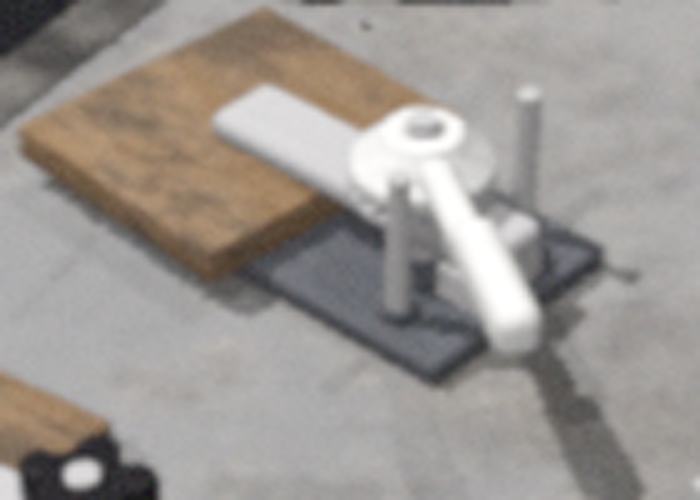

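```bash
python3 - <<'E'
from h import *
t=pickle.load(open("top0.pkl","rb"));s=pickle.load(open("scene0.pkl","rb"))
for c in(t,s): print("cam",(-c["R"].T@c["t"]).round(3))
def line(a,b,name):
    A=np.array([a[0],b[0]]);B=np.array([a[1],b[1]])
    d=np.cross(a[0],b[0]); d/=np.linalg.norm(d)
    for y in(0.2,-0.2,-.6):
        X=np.linalg.solve(np.vstack([A,[0,1,0]]),np.append(B,y)); print(name,X.round(3),proj(t,X).round(0),proj(s,X).round(0))
line(pl(t,(40,336),(540,346.5)),pl(s,(490,120),(387,400)),"walltop")
line(pl(t,(40,323),(540,333)),pl(s,(478,120),(303,400)),"wallbot")
f=lambda u,v:(290+(u+.5)/4.2-.5,110+(v+.5)/4.2-.5)
ax=onz(t,*f(302,298),.075); pL=onz(t,*f(203,327),.08); pR=onz(t,*f(386,367),.08)
fl=onz(t,*f(293,303),.06)
h0=onz(t,*f(188,415),.078);h1=onz(t,*f(88,507),.078)
print("axis",ax,fl,"pins",pL,pR,np.linalg.norm(pL-ax),np.linalg.norm(pR-ax),np.linalg.norm(pL-pR))
mx=(pL+pR)/2-ax; print("−x dir",np.degrees(np.arctan2(mx[1],mx[0])))
n=pL-pR; print("y dir",np.degrees(np.arctan2(n[1],n[0])))
print("h",h0,h1,np.linalg.norm((h0-ax)[:2]),np.linalg.norm((h1-ax)[:2]))
for a in(h0,h1,(h0+h1)/2): d=a-ax; print(np.degrees(np.arctan2(d[1],d[0])))
d=h1-h0;print(np.degrees(np.arctan2(d[1],d[0])))
a=onz(t,*f(277,238),.041);b=onz(t,*f(301,74),.041);a2=onz(t,*f(337,243),.041);b2=onz(t,*f(368,90),.041)
for p,q in((a,b),(a2,b2)):print("strap",np.degrees(np.arctan2(*(q-p)[[1,0]])))
E
```

```text
cam [ 0.481 -0.01   0.92 ]
cam [0.191 0.523 0.625]
walltop [ 0.254  0.2   -0.25 ] [169. 339.] [352. 495.]
walltop [ 0.283 -0.2   -0.1  ] [349. 342.] [434. 271.]
walltop [ 0.311 -0.6    0.05 ] [584. 347.] [492. 113.]
wallbot [0.333 0.2   0.04 ] [140. 325.] [318. 376.]
wallbot [ 0.334 -0.2    0.04 ] [363. 329.] [423. 208.]
wallbot [ 0.334 -0.6    0.041] [580. 334.] [481. 115.]
axis [ 0.59938411 -0.18545112  0.075     ] [ 0.59921137 -0.18472012  0.06      ] pins [ 0.58519964 -0.14296892  0.08      ] [ 0.57070405 -0.2202163   0.08      ] 0.04506590724964389 0.04534494390110889 0.0785956725834778
−x dir 169.794218615438
y dir 79.37195348766248
h [ 0.54831686 -0.1376559   0.078     ] [ 0.50878765 -0.09663276  0.078     ] 0.0699445912437005 0.12687166336052583
136.89561593213406
135.56781446829837
136.03968088401416
133.9375086830445
strap -7.401730452791052
strap -10.627323709639674
```

```bash
python3 - <<'E'
from h import *
t=pickle.load(open("top0.pkl","rb"));s=pickle.load(open("scene0.pkl","rb"))
def tri(p,q):
    o,a=ray(t,*p);o2,b=ray(s,*q); 
    k=np.linalg.lstsq(np.c_[a,-b],o2-o,rcond=None)[0]; P,Q=o+k[0]*a,o2+k[1]*b; return ((P+Q)/2).round(3),np.linalg.norm(P-Q).round(3)
print(tri((500,303),(441,138)),tri((500,303),(452,80)),tri((545,290),(440,103)),tri((500,215),(362,65)))
print(tri((290+313/4.2-290*0,0),(0,0))) if 0 else None
g=lambda u,v:(210+(u+.5)/5-.5,130+(v+.5)/5-.5);f=lambda u,v:(290+(u+.5)/4.2-.5,110+(v+.5)/4.2-.5)
print("pinR",tri(f(386,367),g(529,93)),"axis",tri(f(302,298),g(427,127)),"pinL",tri(f(203,327),g(397,183)))
for P in ((.5273,-.1153,.068),(.599,-.185,.075)): print(proj(t,P),proj(s,P), [ (proj(s,P)[0]-210)*5,(proj(s,P)[1]-130)*5])
# move deltas in tool axes, yaw 112.9
yw=np.radians(112.9); d=np.array([.527-.2625,-.115+.6213])
print(d@[np.cos(yw),np.sin(yw)]/.05,d@[np.sin(yw),-np.cos(yw)]/.05)
E
```

```text
(array([ 0.384, -0.453,  0.038]), np.float64(0.004)) (array([ 0.389, -0.376,  0.204]), np.float64(0.032)) (array([ 0.415, -0.506,  0.091]), np.float64(0.003)) (array([ 0.542, -0.365,  0.205]), np.float64(0.015))
pinR (array([ 0.571, -0.221,  0.077]), np.float64(0.0)) axis (array([ 0.599, -0.187,  0.071]), np.float64(0.002)) pinL (array([ 0.586, -0.144,  0.074]), np.float64(0.0))
[320.72753857 220.33191683] [308.3445216  186.26738587] [np.float64(491.7226080226641), np.float64(281.33692933497787)]
[361.26747084 180.77911441] [294.26183617 153.59949806] [np.float64(421.30918085018266), np.float64(117.99749029435517)]
7.269457720516799 8.813339914562395
```

The clamp axis comes out at about (0.599, -0.185), and the frame's yaw is about -10.4°. The lever is about 34° left of -x, with its grip near (0.527, -0.115, 0.068). The vise is about 0.2 m high, so I'll raise the tool before crossing.

Request:
apply_moves(plan=[[0,[0,0,-1],0],[0,[0,0,-1],0],[0,[0,0,-0.8],0],[0,[0.7,0.86,0],0],[0,[0.7,0.86,0],0],[0,[0.7,0.86,0],0],[0,[0.7,0.86,0],0],[0,[0.7,0.86,0],0],[0,[0.7,0.86,0],0],[0,[0.7,0.86,0],0],[0,[0.7,0.86,0],0]], squeeze=25)

```text
time_s: 1.52
tcp_pos: [0.471, -0.2282, 0.3666]
eef_rot: [180.0, 0.0, 112.9]
contact_force: [2.0, -1.3, -0.5]
gripper_width: 0.0877
```

Request:
apply_moves(plan=[[0,[0,0,0.3],1],[0,[0,0,0.3],1],[0,[0,0,0.3],1],[0,[0,0,0.3],1],[0,[0,0,0.3],1],[0,[0,0,0.3],1],[0,[0,0,0.2],1],[0,[0,0,0.2],1],[0,[0,0,0.2],1],[0,[0,0,0.2],1],[0,[0,0,0],1],[0,[0,0,0],0.2]])

```text
time_s: 3.02
tcp_pos: [0.4704, -0.2299, 0.2364]
eef_rot: [-180.0, 0.0, 45.7]
contact_force: [0.6, 0.8, 0.0]
gripper_width: 0.0874
```

```bash
cat > look.py <<'E'
import sys
from plant import get_state, viewer
from h import *
s=get_state(); print(s["time_s"],"tcp",s["tcp_pos"].round(4),"rot",np.round(s["eef_rot"],2),"F",np.round(s["contact_force"],1),"w",s["gripper_width"],"j",np.round(s["joints"],0))
for n in sys.argv[2:]:
    c=viewer.capture(n); c["state"]=s; pickle.dump(c,open(f"{n}{sys.argv[1]}.pkl","wb")); cv2.imwrite(f"pics/{n}{sys.argv[1]}.png",c["frame"])
E
python3 look.py 1 top wrist
```

```text
3.025 tcp [ 0.4704 -0.2299  0.2364] rot [-1.7998e+02  1.0000e-02  4.5690e+01] F [0.6 0.8 0. ] w 0.08738162106407733 j [  -5.    6.  -17.   -0.  -67. -130.]
```

Request:
apply_moves(plan=[[0,[0.8,-0.26,0],0],[0,[0.8,-0.26,0],0],[0,[0.8,-0.26,0.6],0],[0,[0,0,0.6],0],[0,[0,0,0],0]])

```text
time_s: 3.75
tcp_pos: [0.5251, -0.1164, 0.1747]
eef_rot: [-179.8, 0.2, 45.8]
contact_force: [0.1, -0.4, 0.7]
gripper_width: 0.0877
```

```bash
python3 look.py 2 top wrist
```

```text
3.75 tcp [ 0.5251 -0.1164  0.1747] rot [-179.83    0.19   45.83] F [ 0.1 -0.4  0.7] w 0.0876532723745531 j [   8.   10.  -21.   -0.  -59. -143.]
```

View pics/wrist2.png

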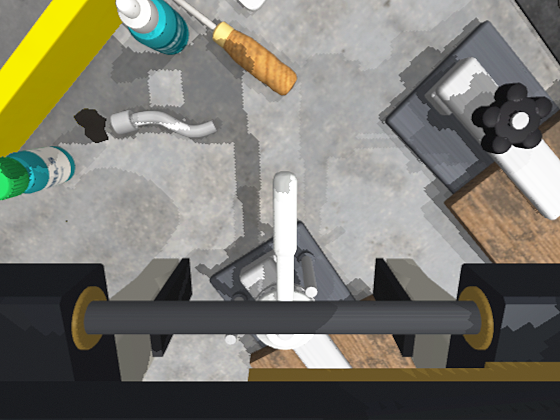

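View pics/top2.png

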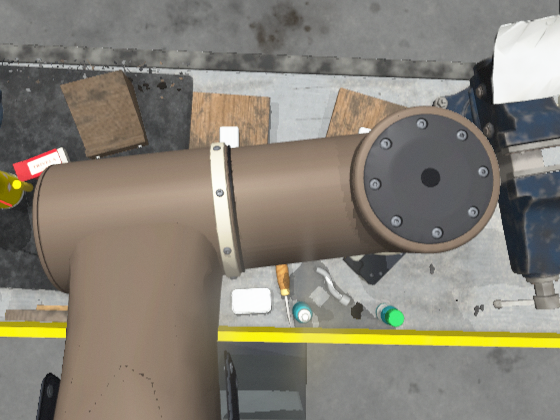

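```bash
python3 - <<'E'
from h import *
from scipy.spatial.transform import Rotation as Ro
c=pickle.load(open("wrist2.pkl","rb")); s=c["state"]
R=Ro.from_euler("xyz",s["eef_rot"],degrees=True).as_matrix()
M=c["mount"]
def pz(u,v,z):
    d=R@M[:3,:3]@np.linalg.solve(c["K"],[u,v,1.]); o=R@M[:3,3]+s["tcp_pos"]; return o+d*(z-o[2])/d[2]
for n,u,v,z in(("tip",285.5,182,.078),("tipbottom",285.5,173,.06),("hstart",286,250,.078),("neck",285.5,280,.075)):
    P=pz(u,v,z); print(n,P.round(4),"tool",(R.T@(P-s["tcp_pos"])).round(4), np.linalg.norm(P[:2]-[.599,-.185]).round(4),np.degrees(np.arctan2(P[1]+.185,P[0]-.599)))
E
```

```text
tip [ 0.5069 -0.097   0.078 ] tool [ 0.0016 -0.0263  0.0968] 0.1274 136.30052521985434
tipbottom [ 0.5045 -0.0946  0.06  ] tool [ 0.0017 -0.0297  0.1148] 0.1308 136.25669156800151
hstart [ 0.5449 -0.133   0.078 ] tool [0.0022 0.026  0.0966] 0.0751 136.15945412183777
neck [ 0.5637 -0.1517  0.075 ] tool [0.002  0.0526 0.0995] 0.0485 136.6289960815998
```

Request:
apply_moves(plan=[[0,[0.04,0,0.6],0],[0,[0,0,0.6],0],[0,[0,0,0.5],0],[0,[0,0,0.4],0],[0,[0,0,0.25],0],[0,[0,0,0.15],0],[0,[0,0,0],0]])

```text
time_s: 4.72
tcp_pos: [0.5281, -0.1155, 0.0519]
eef_rot: [180.0, -0.0, 45.7]
contact_force: [0.1, -0.6, 0.0]
gripper_width: 0.0879
```

Request:
apply_moves(plan=[[255,[0,0,0],0],[255,[0,0,0],0],[255,[0,0,0],0],[255,[0,0,0],0],[255,[0,0,0],0],[255,[0,0,0],0],[255,[0,0,0],0],[255,[0,0,0],0]], squeeze=25)

```text
time_s: 5.72
tcp_pos: [0.5279, -0.1154, 0.0515]
eef_rot: [-180.0, 0.0, 45.7]
contact_force: [-0.8, 0.5, -0.4]
gripper_width: 0.0178
```

```bash
python3 look.py 3 scene wrist
```

```text
5.725 tcp [ 0.5279 -0.1154  0.0515] rot [-180.      0.     45.71] F [-0.8  0.5 -0.4] w 0.0178423856585798 j [   8.   18.  -29.    0.  -43. -143.]
```

View pics/wrist3.png

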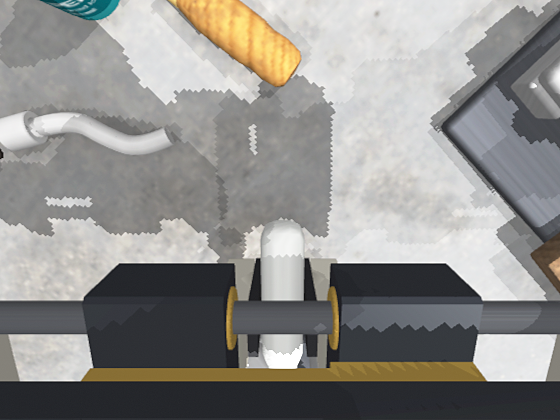

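View pics/scene3.png

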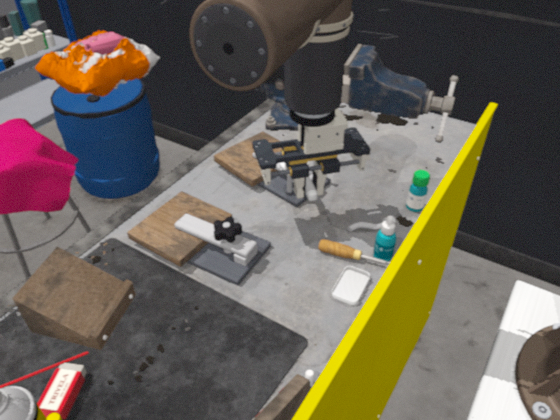

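The bar is gripped: the opening reads 17.8 mm and the handle at (282,290) in the wrist view sits between the pads. Next I lift about 11 mm.

Request:
apply_moves(plan=[[255,[0,0,-0.08],0],[255,[0,0,-0.08],0],[255,[0,0,-0.06],0],[255,[0,0,0],0],[255,[0,0,0],0]])

```text
time_s: 6.45
tcp_pos: [0.5279, -0.1154, 0.0626]
eef_rot: [180.0, -0.0, 45.7]
contact_force: [2.5, -1.8, -4.4]
gripper_width: 0.0178
```

```bash
python3 look.py 4 scene wrist; python3 - <<'E'
import cv2,numpy as np
a=cv2.imread("pics/scene3.png")[120:220,220:380];b=cv2.imread("pics/scene4.png")[120:220,220:380]
cv2.imwrite("pics/cmp4.png",cv2.resize(np.vstack([a,b]),None,fx=3,fy=3,interpolation=cv2.INTER_CUBIC))
E
```

```text
6.45 tcp [ 0.5279 -0.1154  0.0626] rot [ 1.7999e+02 -1.0000e-02  4.5700e+01] F [ 2.5 -1.8 -4.4] w 0.01779743961603857 j [   8.   18.  -28.    0.  -44. -143.]
```

View pics/cmp4.png

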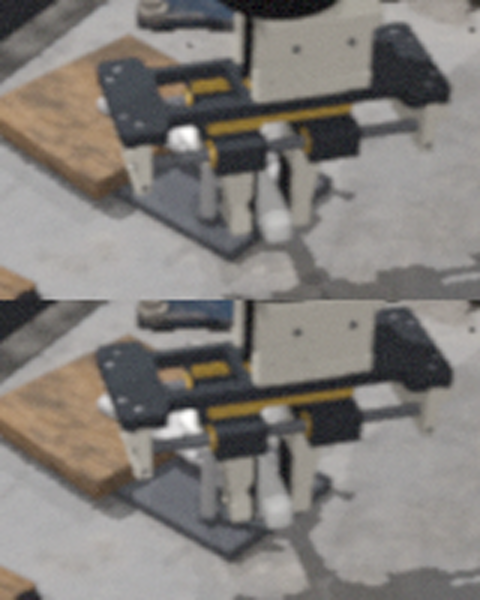

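View pics/wrist4.png

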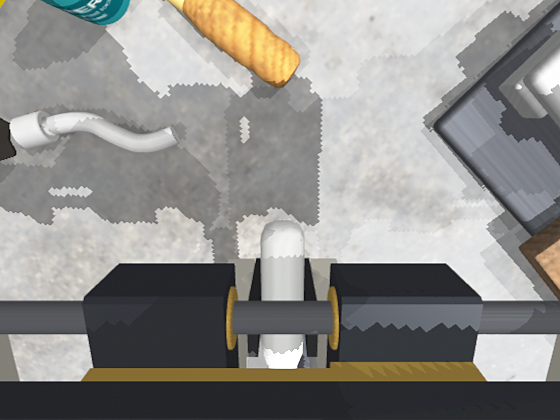

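The lift succeeded: TCP z is up 11 mm, the vertical force is -4.4 N, and the handle hasn't moved in the wrist view. Next I swing to the right along the arc. With radius 99.4 mm, each 6° row is [-0.208, 0.011].

Request:
apply_moves(plan=[[255,[-0.104,0.003,0],-0.5],[255,[-0.208,0.011,0],-1],[255,[-0.208,0.011,0],-1],[255,[-0.208,0.011,0],-1],[255,[-0.208,0.011,0],-1],[255,[-0.104,0.003,0],-0.5],[255,[0,0,0],0]])

```text
time_s: 7.42
tcp_pos: [0.5024, -0.1606, 0.0624]
eef_rot: [-180.0, 0.0, 75.6]
contact_force: [1.3, -0.5, -3.6]
gripper_width: 0.0179
```

```bash
python3 look.py 5 scene wrist; python3 - <<'E'
from h import *
s=pickle.load(open("wrist5.pkl","rb"))["state"]; d=s["tcp_pos"][:2]-[.599,-.185]
print(np.linalg.norm(d),np.degrees(np.arctan2(d[1],d[0]))%360, s["eef_rot"][2]+90)
E
```

```text
7.425 tcp [ 0.5024 -0.1606  0.0624] rot [-179.98    0.     75.64] F [ 1.3 -0.5 -3.6] w 0.017854392351498497 j [   4.   17.  -30.   -0.  -44. -108.]
0.09959378126269099 165.80349951199136 165.63651612508642
```

View pics/wrist5.png

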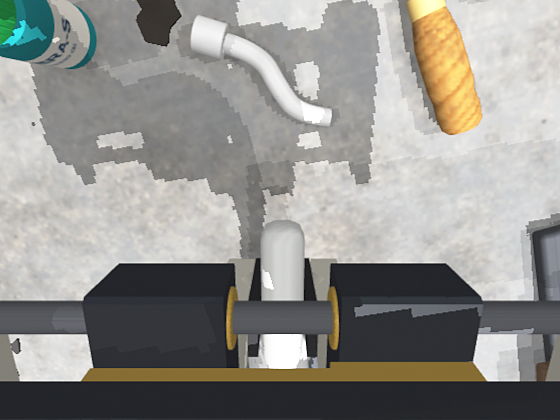

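The swing is smooth, the forces are low and the handle stays between the pads. I'll continue another 44° to about 40° right.

Request:
apply_moves(plan=[[255,[-0.104,0.003,0],-0.5],[255,[-0.208,0.011,0],-1],[255,[-0.208,0.011,0],-1],[255,[-0.208,0.011,0],-1],[255,[-0.208,0.011,0],-1],[255,[-0.208,0.011,0],-1],[255,[-0.208,0.011,0],-1],[255,[-0.125,0.004,0],-0.6],[255,[-0.062,0.001,0],-0.3],[255,[0,0,0],0],[255,[0,0,0],0]])

```text
time_s: 8.9
tcp_pos: [0.5123, -0.235, 0.0622]
eef_rot: [-179.9, -0.0, 120.0]
contact_force: [-1.5, -6.4, -3.9]
gripper_width: 0.0178
```

```bash
python3 look.py 6 scene wrist; cat > ang.py <<'E'
from h import *
from plant import get_state
s=get_state(); d=s["tcp_pos"][:2]-[.599,-.185]; a=np.degrees(np.arctan2(d[1],d[0]))%360
print("r",np.linalg.norm(d),"left of -x",169.6-a,"yaw-based",169.6-s["eef_rot"][2]-90,"z",s["tcp_pos"][2],"F",np.round(s["contact_force"],1),"M",np.round(s["moment"],2))
E
python3 ang.py
```

```text
8.9 tcp [ 0.5123 -0.235   0.0622] rot [-1.7991e+02 -3.0000e-02  1.2002e+02] F [-1.5 -6.4 -3.9] w 0.017775664573758728 j [ -5.  19. -25.   0. -45. -55.]
r 0.10009079716536114 left of -x -40.381090835210244 yaw-based -40.41655334615443 z 0.06226123234076799 F [-0.8 -6.  -3.7] M [-2.17  0.4  -0.43]
```

View pics/wrist6.png

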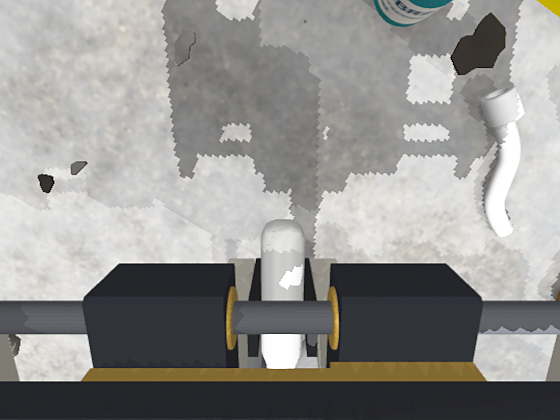

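View pics/scene6.png

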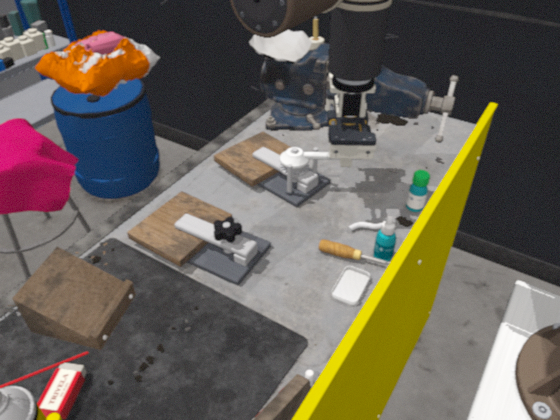

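It now reads 40° right of -x, and the scene shows the lever swung to (320,155). I lower it 11 mm into the serrations.

Request:
apply_moves(plan=[[255,[0,0,0.08],0],[255,[0,0,0.08],0],[255,[0,0,0.06],0],[255,[0,0,0],0],[255,[0,0,0],0]])

```text
time_s: 9.62
tcp_pos: [0.5124, -0.2355, 0.0525]
eef_rot: [-179.9, 0.0, 120.1]
contact_force: [-3.2, -6.7, 0.2]
gripper_width: 0.0181
```

```bash
python3 ang.py; python3 look.py 7 scene wrist
```

```text
r 0.10027056496363614 left of -x -40.6416457858511 yaw-based -40.453679520372134 z 0.05249740916283219 F [-3.2 -6.7  0.2] M [-2.26  1.09 -0.27]
9.625 tcp [ 0.5124 -0.2355  0.0525] rot [-1.7992e+02  2.0000e-02  1.2005e+02] F [-3.2 -6.7  0.2] w 0.01811227738128361 j [ -5.  20. -26.   0. -44. -55.]
```

z reads 1 mm above the value at the original grip. I'll open briefly so the lever can settle, then regrip.

Request:
apply_moves(plan=[[150,[0,0,0.02],0],[150,[0,0,0],0],[150,[0,0,0],0],[150,[0,0,0],0]])

```text
time_s: 10.22
tcp_pos: [0.5133, -0.2346, 0.0506]
eef_rot: [180.0, 0.0, 120.1]
contact_force: [1.0, 0.0, 0.4]
gripper_width: 0.0362
```

```bash
python3 ang.py; python3 look.py 8 scene wrist;python3 - <<'E'
import cv2,numpy as np
a=cv2.imread("pics/scene6.png")[110:220,240:400];b=cv2.imread("pics/scene8.png")[110:220,240:400]
cv2.imwrite("pics/cmp8.png",cv2.resize(np.vstack([a,b]),None,fx=2.7,fy=2.7,interpolation=cv2.INTER_CUBIC))
E
```

```text
r 0.099029174379575 left of -x -40.441857240674324 yaw-based -40.51817958333359 z 0.05059208866543926 F [1.  0.  0.4] M [ 0.02  0.01 -0.05]
10.225 tcp [ 0.5133 -0.2346  0.0506] rot [179.99   0.   120.12] F [1.  0.  0.4] w 0.03617378404112291 j [ -5.  20. -26.  -0. -44. -55.]
```

View pics/cmp8.png

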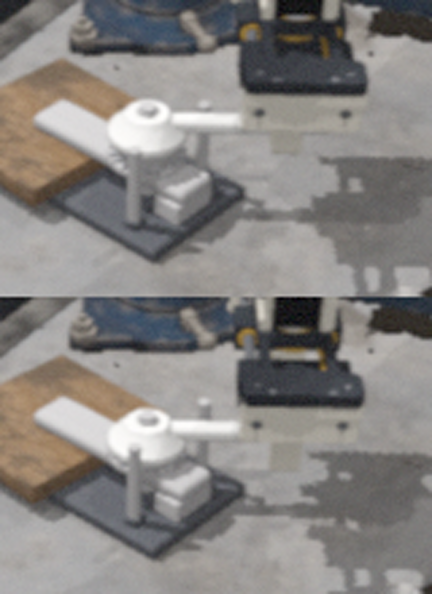

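View pics/wrist8.png

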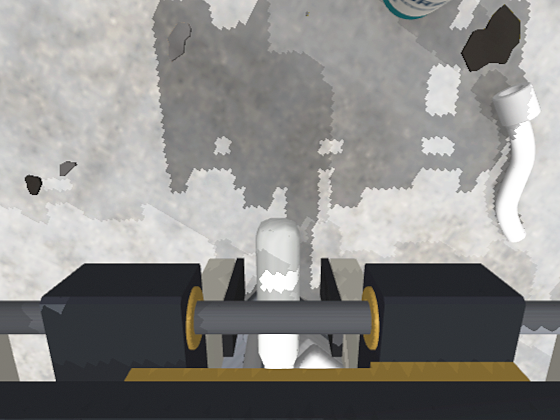

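The lever is seated: the pin now stands above the head, and the handle has shifted about 2 mm to -x in the wrist view at u=277. I re-centre, grip again, then turn clockwise.

Request:
apply_moves(plan=[[150,[-0.04,0,0],-0.2],[255,[0,0,0],0],[255,[0,0,0],0],[255,[0,0,0],0],[255,[0,0,0],0]], squeeze=25)

```text
time_s: 10.95
tcp_pos: [0.5142, -0.2367, 0.0506]
eef_rot: [180.0, 0.0, 121.3]
contact_force: [0.1, -2.3, -0.2]
gripper_width: 0.0178
```

```bash
python3 ang.py; python3 look.py 9 wrist
```

```text
r 0.09929394274002398 left of -x -41.758705517253475 yaw-based -41.695807350401765 z 0.050602623112347256 F [ 0.1 -2.3 -0.2] M [-0.65 -0.18 -0.23]
10.95 tcp [ 0.5142 -0.2367  0.0506] rot [1.7999e+02 2.0000e-02 1.2130e+02] F [ 0.1 -2.3 -0.2] w 0.01782611162522376 j [ -5.  20. -26.   0. -44. -54.]
```

Request:
apply_moves(plan=[[255,[0.104,0.003,0],0.5],[255,[0.208,0.011,0],1],[255,[0.208,0.011,0],1],[255,[0.208,0.011,0],1],[255,[0.208,0.011,0],1],[255,[0.208,0.011,0],1],[255,[0.104,0.003,0],0.5],[255,[0,0,0],0]])

```text
time_s: 12.0
tcp_pos: [0.5007, -0.1765, 0.0507]
eef_rot: [179.9, 0.0, 85.4]
contact_force: [2.9, -3.3, -4.4]
gripper_width: 0.0175
```

```bash
python3 ang.py; python3 look.py 10 wrist scene
```

```text
r 0.09863639694435936 left of -x -5.454013422383497 yaw-based -5.765915081802021 z 0.05067448192161037 F [ 2.9 -3.3 -4.4] M [-1.16 -1.22 -0.19]
12.0 tcp [ 0.5007 -0.1765  0.0507] rot [179.93   0.    85.37] F [ 2.9 -3.3 -4.4] w 0.01746174814051907 j [  2.  18. -30.   0. -42. -96.]
```

View pics/wrist10.png

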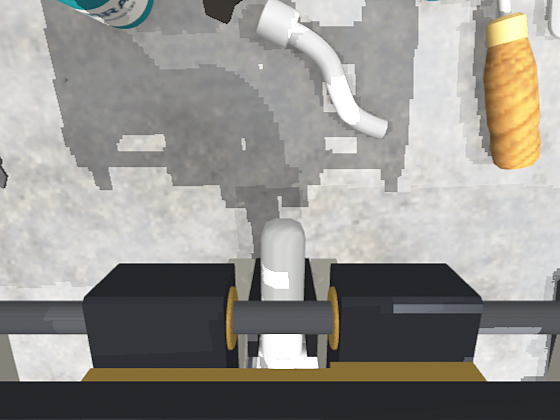

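Request:
apply_moves(plan=[[255,[0,0,0.02],0],[255,[0,0,0],0]])

```text
time_s: 12.35
tcp_pos: [0.5005, -0.1769, 0.0501]
eef_rot: [179.9, 0.0, 85.3]
contact_force: [2.1, -1.1, 4.2]
gripper_width: 0.0178
```

```bash
python3 ang.py
```

```text
r 0.09883303010752643 left of -x -5.6814601091184045 yaw-based -5.737677750792869 z 0.05009839638215545 F [ 2.1 -1.1  4.2] M [-0.54 -0.76 -0.09]
```

The lever is seated and pressed down with about 4 N. I continue clockwise to about 41° left.

Request:
apply_moves(plan=[[255,[0.104,0.003,0],0.5],[255,[0.208,0.011,0],1],[255,[0.208,0.011,0],1],[255,[0.208,0.011,0],1],[255,[0.208,0.011,0],1],[255,[0.208,0.011,0],1],[255,[0.208,0.011,0],1],[255,[0.208,0.011,0],1],[255,[0.062,0.002,0],0.3],[255,[0,0,0],0]])

```text
time_s: 13.6
tcp_pos: [0.538, -0.1073, 0.05]
eef_rot: [179.9, -0.0, 38.6]
contact_force: [3.5, -4.7, 3.1]
gripper_width: 0.018
```

```bash
python3 ang.py; python3 look.py 11 wrist scene
```

```text
r 0.0987450867048797 left of -x 41.46366023286592 yaw-based 41.01772363399908 z 0.05003290483122808 F [ 3.5 -4.7  3.1] M [-1.72 -1.29  0.12]
13.6 tcp [ 0.538  -0.1073  0.05  ] rot [ 1.7993e+02 -3.0000e-02  3.8580e+01] F [ 3.5 -4.7  3.1] w 0.018001999080865617 j [   9.   19.  -28.    0.  -43. -151.]
```

View pics/wrist11.png

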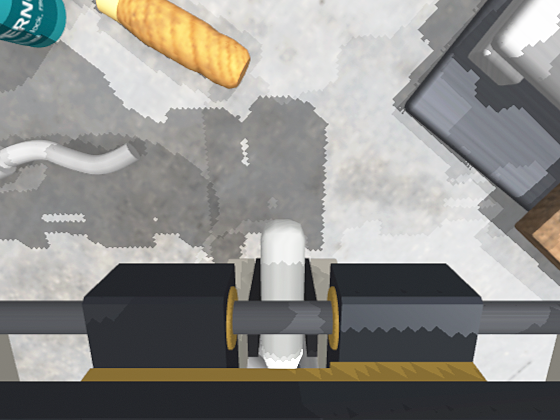

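Now at 41° left. I creep the last few degrees up to the pin.

Request:
apply_moves(plan=[[255,[0.052,0.001,0],0.25],[255,[0.042,0.001,0],0.2],[255,[0,0,0],0]])

```text
time_s: 14.08
tcp_pos: [0.5417, -0.1046, 0.05]
eef_rot: [179.9, -0.0, 35.9]
contact_force: [2.9, -3.8, 2.9]
gripper_width: 0.0179
```

```bash
python3 ang.py
```

```text
r 0.09874712307661421 left of -x 44.11337918641456 yaw-based 43.71322832483645 z 0.050025590904799265 F [ 2.9 -3.8  2.9] M [-1.72 -1.35  0.13]
```

Request:
apply_moves(plan=[[255,[0.025,0,0],0.12],[255,[0,0,0],0]])

```text
time_s: 14.32
tcp_pos: [0.5427, -0.1039, 0.05]
eef_rot: [179.9, -0.0, 35.2]
contact_force: [3.4, -4.5, 3.0]
gripper_width: 0.0174
```

```bash
python3 ang.py
```

```text
r 0.09874909954021913 left of -x 44.82897797804212 yaw-based 44.422424762321384 z 0.050026328484236715 F [ 3.4 -4.5  3. ] M [-1.72 -1.39  0.13]
```

It is effectively at the pin. I release and retract straight up.

Request:
apply_moves(plan=[[100,[0,0,0],0],[100,[0,0,0],0],[100,[0,0,0],0],[100,[0,0,0],0],[100,[0,0,0],0]])

```text
time_s: 14.95
tcp_pos: [0.542, -0.1034, 0.0495]
eef_rot: [-180.0, 0.0, 35.1]
contact_force: [0.4, 0.5, -0.7]
gripper_width: 0.053
```

Request:
apply_moves(plan=[[100,[0,0,-0.2],0],[100,[0,0,-0.6],0],[100,[0,0,-0.9],0],[100,[0,0,-0.9],0],[100,[0,0,-0.9],0],[100,[0,0,-0.9],0],[100,[0,0,0],0]])

```text
time_s: 15.82
tcp_pos: [0.5438, -0.1036, 0.2746]
eef_rot: [179.7, -0.4, 35.1]
contact_force: [0.4, 0.7, -1.1]
gripper_width: 0.0531
```

```bash
python3 ang.py; python3 look.py 12 wrist scene; python3 - <<'E'
import cv2,numpy as np
a=cv2.imread("pics/scene0.png")[110:220,220:380];b=cv2.imread("pics/scene12.png")[110:220,220:380]
cv2.imwrite("pics/cmp12.png",cv2.resize(np.vstack([a,b]),None,fx=2.7,fy=2.7,interpolation=cv2.INTER_CUBIC))
E
```

```text
r 0.09833020458783832 left of -x 45.475444949663895 yaw-based 44.48986726103121 z 0.2745538756937725 F [ 0.4  0.7 -1.1] M [-0.09  0.04 -0.04]
15.825 tcp [ 0.5438 -0.1036  0.2746] rot [179.75  -0.38  35.11] F [ 0.4  0.7 -1.1] w 0.05309454235479222 j [  10.    7.  -11.    0.  -72. -154.]
```

View pics/wrist12.png

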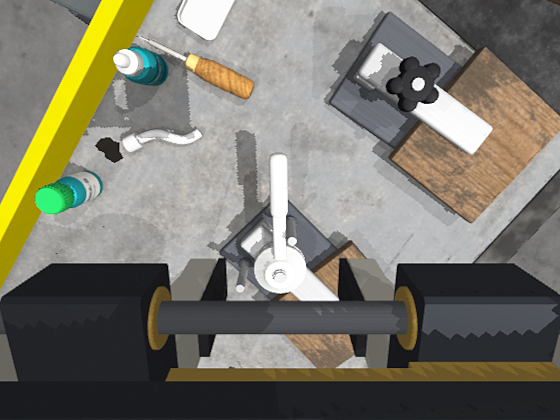

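View pics/cmp12.png

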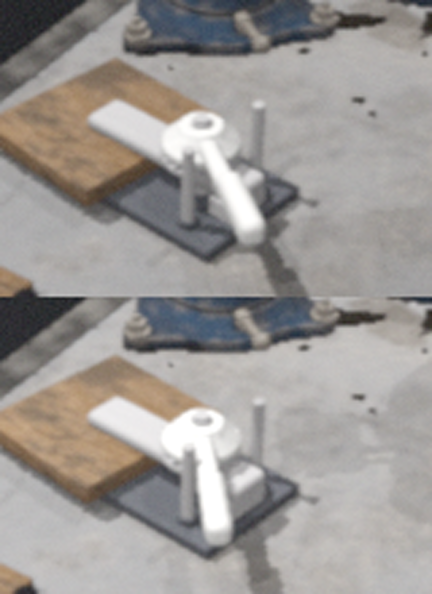

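The lever rests by the left pin, with the handle at (278,175) and the pin at (292,241) in the wrist view. The gripper is clear. Before handing in, I check that the head sat at its original height after lowering, during the turn and at the end.

```bash
python3 - <<'E'
from h import *
I={k:cv2.resize(cv2.imread(f"pics/scene{k}.png")[125:185,255:335],None,fx=6,fy=6,interpolation=cv2.INTER_CUBIC) for k in (0,6,8,10,12)}
# template: top ring + bolt of head in scene0, located by projection
p=proj(pickle.load(open("scene0.pkl","rb")),(.599,-.185,.075)); print(p)
u,v=((p-[255,125])*6).astype(int)
T=I[0][v-75:v-5+25,u-80:u+55]
for k,im in I.items():
    r_=cv2.matchTemplate(im,T,cv2.TM_CCOEFF_NORMED); _,m,_,l=cv2.minMaxLoc(r_); print(k,round(m,3),(l[0]-(u-80))/6,(l[1]-(v-75))/6)
c=pickle.load(open("scene0.pkl","rb"));print("px per 11mm",proj(c,(.599,-.185,.086))-proj(c,(.599,-.185,.075)))
# lever in final wrist view
from scipy.spatial.transform import Rotation as Ro
w=pickle.load(open("wrist12.pkl","rb")); s=w["state"];R=Ro.from_euler("xyz",s["eef_rot"],degrees=True).as_matrix();M=w["mount"]
def pz(u,v,z):
    d=R@M[:3,:3]@np.linalg.solve(w["K"],[u,v,1.]); o=R@M[:3,3]+s["tcp_pos"]; return o+d*(z-o[2])/d[2]
for n,u,v,z in(("tip",278,160,.078),("hs",280,213,.078),("bolt",279.5,274,.075),("pinL",291.5,241,.08),("pinR",240.5,289,.08)):
    P=pz(u,v,z);d=P[:2]-[.599,-.185];print(n,P.round(4),np.linalg.norm(d).round(4),169.6-np.degrees(np.arctan2(d[1],d[0]))%360)
E
```

```text
[294.26183617 153.59949806]
0 1.0 0.0 0.0
6 0.917 0.0 -4.166666666666667
8 0.998 0.0 0.0
10 0.561 -25.833333333333332 -5.833333333333333
12 0.995 0.0 0.0
px per 11mm [ 0.1028453  -4.65163885]
tip [ 0.5253 -0.0835  0.078 ] 0.1255 43.6168390585846
hs [ 0.558  -0.1266  0.078 ] 0.0713 44.53608870504823
bolt [ 0.5979 -0.1842  0.075 ] 0.0013 23.866462419760467
pinL [ 0.585  -0.1441  0.08  ] 0.0432 60.68199234302598
pinR [ 0.5721 -0.2212  0.08  ] 0.0451 -63.81035777968762
```

```bash
python3 -c "
from plant import get_state,close_job
s=get_state();print(s['time_s'],s['qd'],s['contact_force']);print(close_job())"
```

```text
15.925 [-0.00350274  1.40314281 -1.60730912 -0.24245107  0.36537012 -0.0027531 ] [ 0.05037121 -0.44967958  0.38288085]
the job is handed in; nothing more can be done
None
```

I handed the job in at 15.9 s of the 38 s allowed. The lever is down on its serrations near the left-hand pin and the gripper is clear. I never saw the screw's angle directly.

**What I did:**
- Gripped the lever about 34° left of -x and lifted it 11 mm, with the vertical force reading -4.4 N.
- Swung it while lifted to about 40° right of -x and lowered it. I opened the gripper briefly so it could settle into the serrations, then gripped it again.
- Turned it clockwise about 86°, creeping the last few degrees, then released it and pulled straight up.

**Last checks:**
- **Seating:** in the scene camera the lever head was at exactly its starting height, both after lowering and at the end. It had been 4 px higher while lifted.
- **Position:** the wrist view puts the lever about 44° left of -x, and the tool pose at release gave 44–45°. The left stop is at 45°.
- **Robot clear:** the tool was more than 20 cm above the mat with near-zero contact force. I never approached the star knob.

**Less certain:**
- **Screw turn:** I infer about 1.3–1.5 rad of turn from the seated swing, before any slip at the start.
- **Pull during the turn:** partway through, the force briefly read 4 N as if the lever were being lifted. The height had not changed, so I pressed down 1 mm and carried on. The head was hidden in that picture, so I could not check it by eye.
- **Pin contact:** the force showed no distinct jump at the pin, so that rests on the measured angles.

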